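Feed a bottle up the labeller's chute and start the label

ROBOT

A 6-joint arm with a two-finger parallel gripper is mounted at the origin on the work surface. World frame = base frame: x ahead of the robot, y to its left, z up, the work surface at z = 0. Lengths are in m, angles in degrees, forces in N, time in s.
With the tool pointing down it reaches from about 0.325 to 0.775 m from the base axis. Payload 5.5 kg.
Tool frame: the origin (TCP) lies on the centre line of the jaws, within the pads' length; the fingertips stand ctrl.tip_extent ahead of it and the grasp point (between the pads) lies 8 mm behind it (ctrl.tip_extent is the distance from the TCP to the fingertips, in m); z points along the fingers, y is the line along which they close (so a half turn about z gives the same grasp; the last joint's range is limited). The gripper opens to 85 mm and grips with 20 to 120 N. Pads are 22 mm wide; open, the fingers measure 114 mm over their backs; the gripper's body (76 mm by 85 mm) begins 54 mm behind the grasp point. The pads swing forward as they close: fully open they stand 13 mm farther back than shut.
Start: joints at [-67.363, 5.22, 70.514, -0, 104.267, -3.249], TCP at [0.262, -0.54, 0.242] pointing down, gripper open.
Joint ranges: [-164.24, 164.24], [-49.07, 125.15], [9.68, 141.18], [-86.29, 266.29], [3.28, 154.24], [-151.56, 151.56]. Speed limits (degrees/s): [147.25, 147.25, 172.46, 180, 180, 180].

INTERFACE

Orientations are given as a 3x3 rotation matrix whose columns are the frame's x, y, z axes.
In Python, from station import ctrl gives the robot as it stands.
- The arm moves only by the shell command python3 -m inch 'ROWS' [FORCE]. ROWS is JSON, a list that holds one entry, the list of rows, each a list of 5 numbers: the shift along the tool's x, y, z normalised to -1 to 1, where 1 is 25 mm, then the turn about the tool's z normalised to -1 to 1, where 1 is 360 degrees, then the closure, from -1 (fully open) to 1 (shut). A call has 1 to 20 rows; each row shifts and turns the commanded pose from where the row before left it, along the tool's axes as they then stand; what a row does not reach is not made up. A row lasts 1/12 s, in which the tool goes at most 41.7 mm and 7.16 degrees, less where a joint would pass 70% of its speed; a pose out of reach is approached as far as the arm can. A call with a number of a shift or a turn outside -1 to 1 is refused whole. A call with a gripper value outside its range is refused whole. The fingers move at their own pace and stop on an object; FORCE is the grip in N (left out, the last holds). Time passes only in rows, so rows that do not move let the fingers close. It gives the time, the measured TCP pose, the force, the opening and the grip force at its end, in the units of the state.
- ctrl.sense(): the state, without advancing time (a new reading comes with each control period).
- ctrl.read_camera(name): name is "scene" or "side" or "wrist"; returns (picture, depth): 480x640x3 uint8, blue, green, red; 480x640 float32, m along the optical axis (not along the pixel's ray), 0 where there is no reading.
- ctrl.get_calibration(name): a dict with "fx", "fy", "cx", "cy" (pixels), "extrinsics" (4x4, takes a point from camera to world coordinates). Camera axes: x right, y up, looking along -z (the intrinsics and any distortion apply to the point x, -y, -z); pixel columns grow to the right and rows downward; lengths in m; the calibration is good to about 2 mm. The wrist camera is an equidistant fisheye: a pixel r from the principal point sees the ray r / f radians off the axis. A picture is of the moment at which its call begins: read the wrist's pose just before it. get_calibration takes no time and is no camera call; for the wrist camera it gives the pose at the moment of the call.
- ctrl.job_done(): hands the job in; it is judged then, once.
Trained networks look in the newest picture that a camera, given by its name, has taken for a name from the list of things; names that differ only in an ending like _2 or _b are one class to them, and where a whole thing is asked for, a point or a joint stands for the part that bears it (a point fixed in the world has none). Each returns a list of dicts, best first, with "conf" (0 to 1); they miss things now and then, are a little off and sometimes report something else, mostly with a low value. They report only what shows in the picture. A call takes as long as a camera call. They do not tell look-alikes from the thing itself.
- ctrl.find_in(camera, thing): "box" ([left, top, right, bottom] in pixels, round what is visible of it).
- ctrl.masks_of(camera, thing): "region" (480x640 bool, what is visible of it) and "box" ([left, top, right, bottom] in pixels, round what is visible of it).
The state is a dict: "time_s": time; "joint_pos": joint angles; "joint_velocities": joint speeds; "effort": joint torques, N m; "tcp_pos": TCP position; "orientation": TCP orientation; "ft_force": force on the tool from outside, world axes, zero at the start; "ft_torque": the same for the moment, N m; "finger_gap": opening from 0.0 (shut) to 1.0 (fully open); "finger_force": force on a finger pad.
Only numpy, scipy, OpenCV 4.12 (cv2) and the standard library are available. Lean on these libraries where they do the work, as an engineer would, in place of code of your own. Each camera call takes 0.05 s, during which the arm holds its last target. There are 200 camera calls.

TASK

Load the bottle labeller and start it: with your fingertips gently push the white bottle that lies across the foot of the sloping chute up to the stop plate, so that it drops into place between the two black rollers and cannot roll back; push it, never lift it, and do not let it run away down the chute. Once it lies there, press the green start button fully down and let go. Leave the red stop button and the other things on the bench alone.

Things in the scene. Friction and masses are not known exactly. Their poses are not given: they have to be found in the camera images.
- labeller: Bottle labeller, fixed to the bench. Origin on the bench under the middle of the roller pair; x = feed direction (up the chute, level), y along the rollers, z up. Black rollers 20 mm dia, 112 mm long, along y at x = -18 and +18 mm, axes at z = 52 mm; they do not turn. Side plates inside y = +-58 mm, top z = 78 mm. Grey base plate x -150 to 260, y +-80 mm, top z = 16 mm. Bare bench below x = -215 mm.
- chute: Grey chute of the labeller, rising at 9 deg (0.157 rad) to the rollers. Origin: middle of its floor where the floor plane touches the first roller (labeller x = -19.6, z = 61.9 mm); x up the slope, y across, z square to the floor (surface z = 0). Floor x -195 to 0 mm; side flanges inside y = +-58 mm, 18 mm high; foot lip 8 mm high, 2 mm thick at x = -195 mm. A bottle let go on it rolls back to the lip.
- bottle: White bottle lying across the chute's foot, about 120 g (varies). Body 46 mm dia (44 mm in the middle 34 mm), 78 mm long; cap 28 mm dia; 108 mm overall. Origin on its axis at mid-body; its y runs to the cap (bottom y = -39, cap end +69 mm), x and z turn as it rolls. At the start it leans on the lip, its back overhanging: axis 57 mm above the bench, labeller x = -198, y = -15 mm, cap to labeller +y.
- nest (a point): Where the bottle's axis lies when seated: above the middle of the roller pair, 79.7 mm above the bench. The seated bottle clears the stop plate by 1.5 mm and lies 5 mm deeper than on the first roller; once its axis has passed that roller it drops in by itself.
- stop_plate (a point): Middle of the top edge of the steel stop plate's face: labeller x = 24.5, z = 95 mm; the plate is 116 mm wide. Behind it stands the white housing with the buttons: labeller x 30 to 145 mm, y +-75 mm, flat top at z = 100 mm.
- label_roll (a point): Centre of the paper label roll behind the housing, an obstacle: axis along labeller y, flange radius 51 mm, labeller x 171 to 273 mm, y -48 to 53 mm, top 169 mm above the bench.
- start (a joint): Green start button, spring push button of 26 mm diameter: 0 m when up, 0.006 m fully down, about 5 N; it springs back when let go.
- start_top (a point): Middle of the green start button's top face, 18 mm above the control deck when up (118 mm above the bench; at x = 85, y = 38 mm in the labeller's frame). It is pressed straight down.
- stop (a joint): Red stop button beside the green one (at x = 85, y = -38 mm in the labeller's frame), same size: 0 m when up, 0.006 m fully down. Not to be pressed.
- done_bottle: A bottle of the same kind with a blue label, standing upright on the bench beside the chute, 46 mm diameter, 108 mm tall; origin at the centre of its underside, z up. Not part of the job.
- tip_box: Pipette tip box, white with red rim and yellow tips, 122 x 85 x 64 mm, standing on the bench beside the labeller; origin at the centre of its underside, z up. Not part of the job.
- strip_tub: White tub for test strips with a green label, 40 mm diameter, 97 mm tall, standing on the bench near the chute's foot; origin at the centre of its underside, z up. Not part of the job.
Things that resemble listed ones, but are neither listed nor needed, are in the scene too. What is shaped like the bottle but orange is not meant.

How it is judged:
By the outcome, as a careful person would: the job done as asked, in the order asked, and still so for the second after the job is handed in, with the robot touching nothing.
It also fails if it takes over 54 s, if anything falls off the work surface, if the arm or the gripper's body presses on something with over 40 N, if the wrist force passes 120 N, or if a joint passes its speed limit or range.

## Working session

There is one attempt and no reset: what is moved stays moved. The work goes in short steps, Python scripts to look and compute and a shell command to move; the robot and the scene stay as the last step left them, time stands still between calls to the robot, and variables do not carry over. Pictures are saved under pics/ and viewed, at most 10 in all, crops included, and the job is handed in when it is done.

```bash
ls; mkdir -p pics; cat > h.py <<'E'
import numpy as np, cv2
from station import ctrl
def world(cam,u,v,d):
    c=ctrl.get_calibration(cam);E=np.array(c["extrinsics"])
    x=(np.asarray(u)-c["cx"])/c["fx"]*d;y=(np.asarray(v)-c["cy"])/c["fy"]*d
    P=np.stack([x,-y,-np.asarray(d),np.ones_like(x)],-1)
    return (P@E.T)[...,:3]
E
python3 - <<'E'
from h import *
s=ctrl.sense();print(s["time_s"],s["tcp_pos"],np.round(s["orientation"],3),ctrl.tip_extent,s["finger_gap"])
ims=[]
for cam in("scene","side"):
    im,d=ctrl.read_camera(cam);np.savez(f"{cam}0.npz",im=im,d=d);ims.append(im)
    print(cam,{k:(np.round(v,3).tolist()) for k,v in ctrl.get_calibration(cam).items()})
    for t in("labeller","bottle","start","stop","done_bottle","strip_tub","chute","label_roll","tip_box"):
        for r in ctrl.masks_of(cam,t)[:3]:
            m=r["region"]&(d>0)
            if m.sum()<5: continue
            v,u=np.nonzero(m);P=world(cam,u,v,d[m])
            print(t,round(r["conf"],2),np.round(r["box"]),np.round(np.median(P,0),3),np.round(np.percentile(P,[2,98],0),3).tolist())
    cv2.imwrite(f"pics/{cam}0.png",im)
E
```

```text
pics
0.0 [ 0.26184025 -0.53957521  0.24114239] [[ 0.9    0.437 -0.001]
 [ 0.437 -0.9    0.002]
 [ 0.    -0.002 -1.   ]] 0.011 0.9992143282707442
scene {'fx': 467.213, 'fy': 467.213, 'cx': 320.49, 'cy': 244.436, 'extrinsics': [[0.477, -0.627, 0.616, 1.138], [0.879, 0.334, -0.341, -0.281], [0.008, 0.704, 0.71, 0.742], [0.0, 0.0, 0.0, 1.0]]}
labeller 0.82 [222. 156. 439. 285.] [0.533 0.098 0.058] [[0.416, -0.105, 0.011], [0.601, 0.304, 0.162]]
bottle 0.91 [124. 296. 185. 345.] [ 0.553 -0.306  0.038] [[0.525, -0.352, 0.014], [0.574, -0.251, 0.047]]
bottle 0.85 [127. 237. 186. 265.] [ 0.38  -0.253  0.036] [[0.306, -0.298, -0.0], [0.412, -0.202, 0.047]]
bottle 0.7 [214. 226. 237. 270.] [ 0.482 -0.138  0.074] [[0.41, -0.162, 0.05], [0.513, -0.115, 0.081]]
stop 0.6 [354. 206. 366. 217.] [0.551 0.136 0.121] [[0.538, 0.126, 0.115], [0.561, 0.148, 0.124]]
stop 0.34 [220. 156. 440. 286.] [0.532 0.098 0.058] [[0.412, -0.107, 0.008], [0.602, 0.305, 0.162]]
done_bottle 0.76 [274. 274. 300. 325.] [ 0.653 -0.082  0.071] [[0.631, -0.098, 0.006], [0.662, -0.058, 0.11]]
strip_tub 0.98 [217. 283. 243. 33
[... 1227 characters left out ...]
 265.] [ 0.634 -0.06   0.057] [[0.617, -0.09, -0.001], [0.668, -0.052, 0.107]]
strip_tub 0.56 [320. 192. 339. 241.] [ 0.597 -0.158  0.056] [[0.582, -0.299, -0.001], [0.619, -0.152, 0.097]]
strip_tub 0.18 [351. 291. 372. 309.] [0.472 0.157 0.12 ] [[0.461, 0.141, 0.11], [0.484, 0.166, 0.122]]
chute 0.73 [331. 230. 430. 289.] [ 0.477 -0.038  0.049] [[0.406, -0.127, 0.033], [0.54, 0.038, 0.068]]
chute 0.23 [353. 293. 375. 309.] [0.472 0.158 0.12 ] [[0.461, 0.143, 0.111], [0.483, 0.166, 0.122]]
label_roll 0.81 [230. 226. 430. 470.] [0.497 0.22  0.072] [[0.411, -0.103, 0.008], [0.599, 0.327, 0.162]]
tip_box 0.68 [196. 270. 266. 352.] [0.677 0.154 0.053] [[0.638, 0.065, 0.0], [0.726, 0.188, 0.064]]
```

```bash
python3 - <<'E'
from h import *
z=np.load("scene0.npz");im=z["im"]
cv2.imwrite("pics/a.png",cv2.resize(im[140:360,100:460],(800,489),interpolation=cv2.INTER_CUBIC))
z2=np.load("side0.npz");b=z2["im"]
cv2.imwrite("pics/b.png",cv2.resize(b[170:400,190:480],(756,600),interpolation=cv2.INTER_CUBIC))
# labeller pose: housing deck at z=0.1, footprint via minAreaRect, + buttons by colour
A=[]
for cam in("scene","side"):
    z=np.load(cam+"0.npz");d=z["d"];v,u=np.nonzero(d>0);P=world(cam,u,v,d[v,u]);c=z["im"][v,u].astype(int)
    box=(abs(P[:,0]-.51)<.1)&(P[:,1]>.03)&(P[:,1]<.3)
    m=box&(abs(P[:,2]-.1)<.004)
    r=cv2.minAreaRect((P[m][:,:2]*1000).astype(np.float32));print(cam,"deck",m.sum(),r,P[m].mean(0))
    for n,k in(("green",(c[:,1]>c[:,2]+40)&(c[:,1]>c[:,0]+25)),("red",(c[:,2]>c[:,1]+60)&(c[:,2]>c[:,0]+60))):
        q=P[k&box&(P[:,2]>.113)&(P[:,2]<.126)]
        print(n,len(q),cv2.minEnclosingCircle((q[:,:2]*1000).astype(np.float32)),q.mean(0))
    m=(abs(P[:,0]-.47)<.09)&(abs(P[:,1]+.14)<.05)&(P[:,2]>.05)&(c.min(1)>130)
    q=P[m];print("bottle",len(q),q.mean(0),np.percentile(q,[2,98],0).round(3).tolist(),cv2.minAreaRect((q[:,:2]*1000).astype(np.float32)))
E
```

```text
scene deck 1981 ((517.2384033203125, 178.751708984375), (190.7393798828125, 151.04119873046875), 80.02201843261719) [0.52161551 0.14371558 0.10073013]
green 100 ((473.904541015625, 154.1873779296875), 14.848366737365723) [0.47606735 0.15025949 0.12050466]
red 116 ((546.6701049804688, 139.6720428466797), 16.486059188842773) [0.55004647 0.13624417 0.12033672]
bottle 924 [ 0.47622547 -0.13630417  0.07136748] [[0.408, -0.162, 0.052], [0.516, -0.11, 0.081]] ((466.75299072265625, -134.3190155029297), (128.50448608398438, 69.283447265625), 7.362265586853027)
side deck 4386 ((518.646728515625, 192.185546875), (204.07228088378906, 148.2423858642578), 79.25358581542969) [0.50514257 0.16005982 0.09967774]
green 240 ((472.3450622558594, 153.25149536132812), 13.547985076904297) [0.47196651 0.15618048 0.11930389]
red 220 ((547.1118774414062, 138.4662628173828), 13.81590461730957) [0.54631564 0.1417418  0.11911898]
bottle 1167 [ 0.45992722 -0.1205175   0.06690285] [[0.405, -0.143, 0.051], [0.512, -0.107, 0.079]] ((461.4355163574219, -121.16043853759766), (60.69214630126953, 127.74153900146484), 89.9254150390625)
```

View pics/a.png

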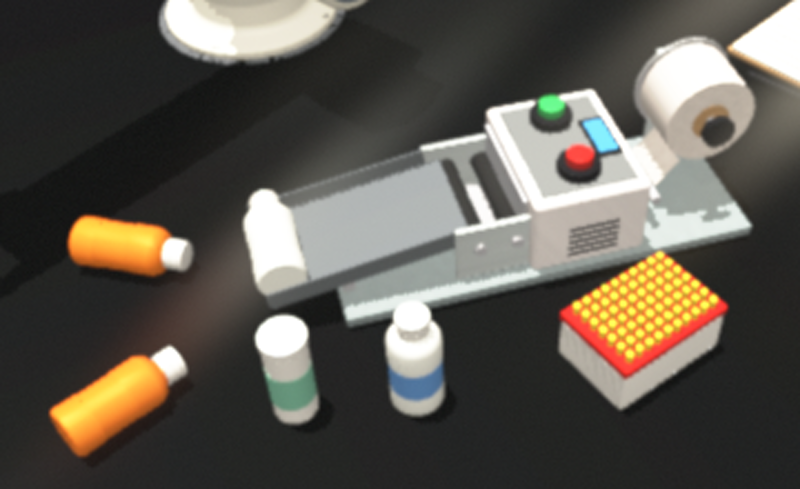

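View pics/b.png

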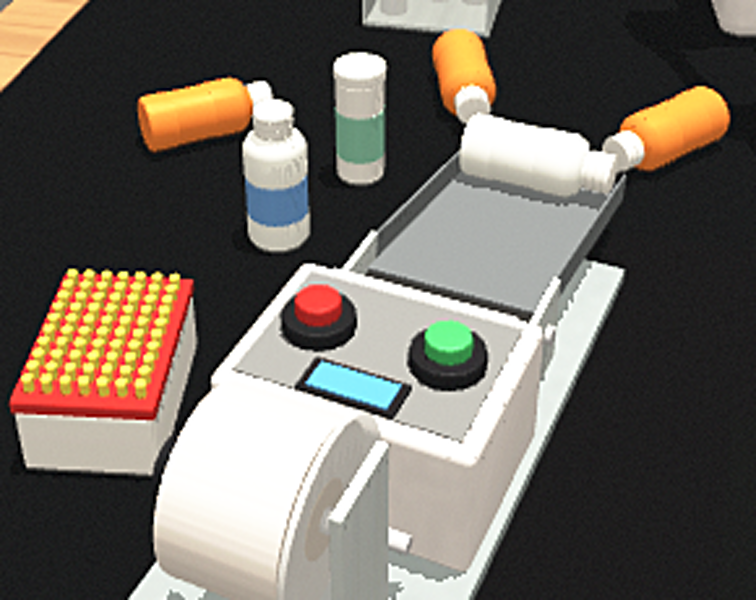

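The candidates shaped like the bottle, in the scene camera, are:
- White, lying across the chute foot, about (225,248).
- Orange, lying, about (155,250).
- Orange, lying, about (155,320).
- White with a blue label, upright, about (287,300).

The side view also shows a third orange one at about (267,214). The white bottle on the foot lip fits the description. Both crops confirm it: white, unlabelled, and its cap points to the labeller's +y side, where green is. First I'll turn the tool so that its +x points up the chute, and approach high.

```bash
python3 -m inch '[[[0,0,0,-0.0185,0.05],[0,0,0,-0.0185,0.05],[0,0,0,-0.0185,0.05],[0,0,0,-0.0185,0.05],[0,0,0,-0.0185,0.05],[0,0,0,-0.0185,0.05],[0,0,0,-0.0185,0.05],[0,0,0,-0.0185,0.05],[0.95,0.33,0,0,0.05],[0.95,0.33,0,0,0.05],[0.95,0.33,0,0,0.05],[0.95,0.33,0,0,0.05],[0.95,0.33,0,0,0.05],[0.95,0.33,0,0,0.05],[0.95,0.33,0,0,0.05],[0.95,0.33,0,0,0.05],[0.95,0.33,0,0,0.05],[0.95,0.33,0,0,0.05],[0.95,0.33,0,0,0.05],[0.95,0.33,0,0,0.05]]]' 20
```

```text
time_s: 2.67
tcp_pos: [0.4132, -0.2773, 0.2424]
orientation: [[0.188, 0.982, 0.0], [0.982, -0.188, -0.0], [-0.0, 0.0, -1.0]]
ft_force: [-1.1, -0.5, 0.3]
finger_gap: 0.472
finger_force: 0.0
```

```bash
cat >> h.py <<'E'
TH=np.deg2rad(79.3);X=np.array([np.cos(TH),np.sin(TH)]);Y=np.array([-X[1],X[0]]);O=np.array([.4939,.0638])
def lab(p): q=np.asarray(p)[...,:2]-O; return np.stack([q@X,q@Y],-1)*1000
def st():
    s=ctrl.sense();R=np.array(s["orientation"])
    print("t",round(s["time_s"],2),"tcp lab",np.round(lab(s["tcp_pos"]),1),"tip z",round((s["tcp_pos"][2]-ctrl.tip_extent)*1000,1),"ext",ctrl.tip_extent,"xang",round(np.degrees(np.arctan2(R[1,0],R[0,0])),2),"gap",round(s["finger_gap"],3),"F",np.round(s["ft_force"],1))
E
python3 - <<'E'
from h import *
st()
im,d=ctrl.read_camera("wrist");cv2.imwrite("pics/w1.png",im)
c=ctrl.get_calibration("wrist");print({k:np.round(v,3).tolist() for k,v in c.items()})
np.savez("w1.npz",im=im,d=d,E=c["extrinsics"])
E
```

```text
t 2.67 tcp lab [-350.2   16. ] tip z 231.4 ext 0.011 xang 79.16 gap 0.472 F [-1.1 -0.5  0.3]
{'fx': 371.648, 'fy': 371.648, 'cx': 319.289, 'cy': 236.692, 'extrinsics': [[0.983, 0.178, 0.048, 0.427], [-0.184, 0.948, 0.259, -0.208], [0.001, -0.263, 0.965, 0.373], [0.0, 0.0, 0.0, 1.0]]}
```

View pics/w1.png

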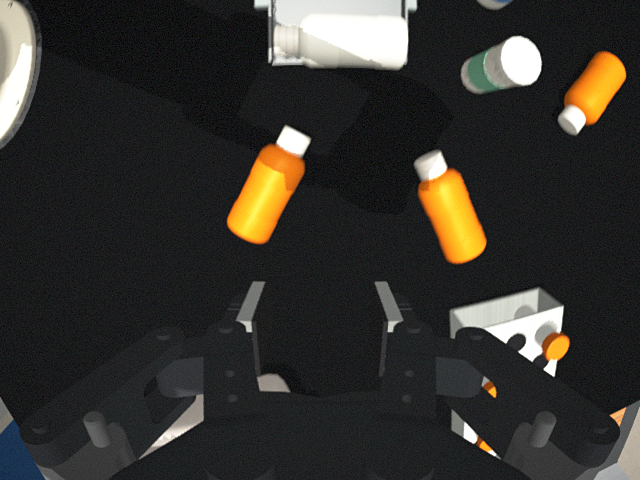

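The white bottle lies across the foot at pixels (275–408, 12–68), cap left. The orange caps at (292,140) and (430,165) are behind it. Next I'll measure them in the labeller frame.

```bash
cat >> h.py <<'E'
def wrist(im,d,E):
    c=ctrl.get_calibration("wrist");v,u=np.nonzero(d>0);D=d[v,u]
    a=(u-c["cx"])/c["fx"];b=(v-c["cy"])/c["fy"];r=np.hypot(a,b)+1e-9;k=np.tan(r)/r
    P=np.stack([a*k*D,-b*k*D,-D,np.ones_like(D)],-1)@np.array(E).T
    return P[:,:3],u,v,im[v,u].astype(int)
E
python3 - <<'E'
from h import *
z=np.load("w1.npz");P,u,v,c=wrist(z["im"],z["d"],z["E"])
L=lab(P);zz=P[:,2]*1000
m=(u>268)&(u<412)&(v<72)&(c.min(1)>120)&(zz>50)
q=np.c_[L,zz][m];print("bottle",m.sum(),np.percentile(q,[1,50,99],0).round(1).tolist())
t=q[q[:,2]>np.percentile(q[:,2],93)];print("crest",t.mean(0).round(1), np.polyfit(t[:,1],t[:,0],1))
bk=[];
for y in range(-50,20,6):
    s=q[abs(q[:,1]-y)<3]; print(y,s[:,0].min().round(1) if len(s) else None,end="; ")
print()
o=(c[:,2]>c[:,0]+80)&(zz>15)&(v<260)
print("table z",np.median(zz[(v>80)&(v<130)&(u>320)&(u<400)]))
for n,mm in(("capL",(u>278)&(u<310)&(v>128)&(v<152)&(zz>15)),("capR",(u>414)&(u<446)&(v>152)&(v<180)&(zz>15)),("orL",o&(u<320)),("orR",o&(u>380)&(u<500))):
    print(n,np.percentile(np.c_[L,zz][mm],[2,98],0).round(0).tolist())
E
```

```text
bottle 5954 [[-217.5, -59.2, 54.6], [-200.0, -4.5, 74.5], [-166.9, 52.4, 79.8]]
crest [-196.2  -12.3   79.3] [-4.54349735e-03 -1.96235910e+02]
-50 -218.4; -44 -218.2; -38 -218.1; -32 -217.7; -26 -217.0; -20 -216.9; -14 -217.1; -8 -217.0; -2 -217.1; 4 -217.7; 10 -218.2; 16 -218.4; 
table z -1.138500470274556
capL [[-292.0, 26.0, 25.0], [-272.0, 51.0, 37.0]]
capR [[-316.0, -104.0, 18.0], [-293.0, -78.0, 37.0]]
orL [[-373.0, 34.0, 27.0], [-291.0, 97.0, 45.0]]
orR [[-391.0, -145.0, 25.0], [-312.0, -84.0, 45.0]]
```

```bash
python3 -m inch '[[[0.85,0.25,0,0,0.05],[0.85,0.25,0,0,0.05],[0.85,0.25,0,0,0.05],[0.85,0.25,0,0,0.05],[0.84,0.25,0,0,0.05],[0,0,0.8,0,0.05],[0,0,0.8,0,0.05],[0,0,0.8,0,0.05],[0,0,0.8,0,0.05],[0,0,0.8,0,0.05],[0,0,0.8,0,0.05],[0,0,0.4,0,0.05],[0,0,0,0,0.05]]]'
python3 - <<'E'
from h import *
st();E=ctrl.get_calibration("wrist")["extrinsics"]
im,d=ctrl.read_camera("wrist");cv2.imwrite("pics/w2.png",im)
P,u,v,c=wrist(im,d,E);tcp=np.array(ctrl.sense()["tcp_pos"])
m=(v>275)&(v<400)&(u>230)&(u<410)&(P[:,2]>tcp[2]-.03)
q=np.c_[lab(P)-lab(tcp),(P[:,2]-tcp[2])*1000][m]
print(m.sum(),np.percentile(q,[0.5,2,50,98,99.5],0).round(1).tolist())
for s in(1,-1):
    k=q[(q[:,1]*s>0)&(q[:,2]<5)];print(s,len(k),np.percentile(k,[1,99],0).round(1).tolist() if len(k) else 0)
L=np.c_[lab(P),P[:,2]*1000];b=L[(c.min(1)>120)&(abs(L[:,0]+198)<28)&(abs(L[:,1])<62)&(L[:,2]>50)]
print("bottle",len(b),np.percentile(b,[1,99],0).round(1).tolist(),b[b[:,2]>b[:,2].max()-3].mean(0).round(1))
E
```

```text
time_s: 3.8
tcp_pos: [0.462, -0.1797, 0.1094]
orientation: [[0.188, 0.982, -0.004], [0.982, -0.188, 0.002], [0.001, -0.005, -1.0]]
ft_force: [-0.6, 0.2, -0.4]
finger_gap: 0.478
finger_force: 0.0
t 3.8 tcp lab [-245.2  -13.9] tip z 98.4 ext 0.011 xang 79.16 gap 0.478 F [-0.6  0.2 -0.4]
8904 [[-10.3, -31.6, -11.5], [-8.8, -29.5, -8.2], [11.0, -3.3, 26.5], [17.5, 31.0, 68.6], [17.8, 33.2, 69.5]]
1 726 [[-10.3, 20.9, -12.0], [11.7, 34.3, 4.9]]
-1 735 [[-10.4, -32.6, -13.2], [11.6, -19.0, 4.8]]
bottle 18309 [[-220.3, -52.7, 58.4], [-178.3, 52.9, 78.8]] [-200.2  -12.8   77.9]
```

View pics/w2.png

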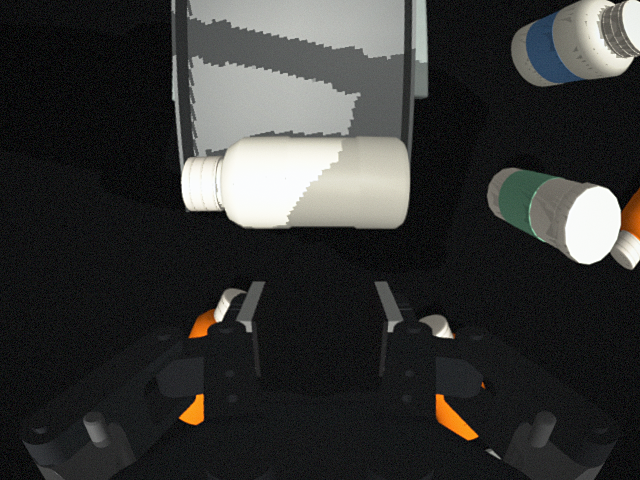

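The wrist picture shows the white bottle at (182–410, 137–228) with the fingertips at (258,285) and (384,285), centred behind its body and clear of the orange caps. I'll lower them behind it and start pushing along the slope.

```bash
python3 -m inch '[[[0,0,0.6,0,0.05],[0,0,0.6,0,0.05],[0,0,0.6,0,0.05],[0,0,0.28,0,0.05],[0,0,0,0,0.05],[0.1,0,0,0,0.05],[0.1,0,0,0,0.05],[0.1,0,0,0,0.05],[0.06,0,0,0,0.05],[0.06,0,0,0,0.05],[0.06,0,0,0,0.05],[0.06,0,-0.01,0,0.05],[0.08,0,-0.013,0,0.05],[0.08,0,-0.013,0,0.05],[0.1,0,-0.016,0,0.05],[0.1,0,-0.016,0,0.05],[0.1,0,-0.016,0,0.05],[0.1,0,-0.016,0,0.05]]]'
cat >> h.py <<'E'
def look(n=None):
    st();E=ctrl.get_calibration("wrist")["extrinsics"]
    im,d=ctrl.read_camera("wrist")
    if n: cv2.imwrite(f"pics/{n}.png",im)
    P,u,v,c=wrist(im,d,E);L=np.c_[lab(P),P[:,2]*1000]
    tx=lab(ctrl.sense()["tcp_pos"])[0]
    b=L[(c.min(1)>110)&(L[:,0]>tx+12)&(L[:,0]<min(tx+75,23))&(abs(L[:,1])<50)&(L[:,2]>L[:,0]*.158+88-2)]
    if len(b)<50: print("no bottle",len(b));return
    t=b[(b[:,2]>b[:,2].max()-4)]
    print("bottle",len(b),"crest",t.mean(0).round(1),"slope",np.polyfit(t[:,1],t[:,0],1)[0].round(3),np.percentile(b,[1,99],0).round(1).tolist())
E
python3 -c "from h import *;look('w3')"
```

```text
time_s: 5.35
tcp_pos: [0.4692, -0.1552, 0.0646]
orientation: [[0.189, 0.982, 0.002], [0.982, -0.189, -0.005], [-0.004, 0.003, -1.0]]
ft_force: [-1.7, -7.1, 6.4]
finger_gap: 0.475
finger_force: 3.6
t 5.35 tcp lab [-219.8  -16.4] tip z 53.6 ext 0.011 xang 79.11 gap 0.475 F [-1.7 -7.1  6.4]
bottle 29452 crest [-202.2  -38.2  143.6] slope 2.647 [[-204.3, -49.1, 61.4], [-164.0, 48.0, 81.0]]h.py:27: RankWarning: Polyfit may be poorly conditioned
  print("bottle",len(b),"crest",t.mean(0).round(1),"slope",np.polyfit(t[:,1],t[:,0],1)[0].round(3),np.percentile(b,[1,99],0).round(1).tolist())
```

```bash
python3 -m inch '[[[0.08,0,0,0,0.05],[0.08,0,0,0,0.05],[0.08,0,0,0,0.05],[0.08,0,0,0,0.05],[0.08,0,0,0,0.05],[0.08,0,0,0,0.05]]]'
python3 -c "from h import *;look('w3')" 2>/dev/null
```

```text
time_s: 5.9
tcp_pos: [0.4718, -0.1444, 0.0656]
orientation: [[0.189, 0.982, 0.004], [0.982, -0.189, -0.007], [-0.006, 0.005, -1.0]]
ft_force: [-2.3, -9.7, 8.4]
finger_gap: 0.471
finger_force: 4.9
t 5.9 tcp lab [-208.7  -16.9] tip z 54.6 ext 0.011 xang 79.09 gap 0.471 F [-2.3 -9.7  8.4]
bottle 29690 crest [-191.3  -16.2  142.4] slope 0.017 [[-193.2, -49.1, 63.4], [-152.9, 47.9, 82.7]]
```

View pics/w3.png

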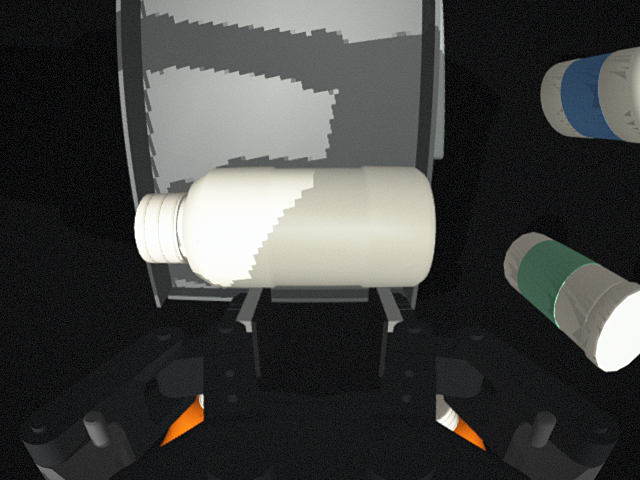

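The bottle sits square against both fingertips, its body at (185–435, 167–288), and is about 24 mm up the chute. The push is about 10 N including friction. I'll continue along the slope and watch the force.

```bash
python3 -m inch '[[[0.1,0,-0.014,0,0.05],[0.1,0,-0.014,0,0.05],[0.1,0,-0.014,0,0.05],[0.1,0,-0.014,0,0.05],[0.1,0,-0.014,0,0.05],[0.1,0,-0.014,0,0.05],[0.1,0,-0.014,0,0.05],[0.1,0,-0.014,0,0.05],[0.1,0,-0.014,0,0.05],[0.1,0,-0.014,0,0.05],[0.1,0,-0.014,0,0.05],[0.1,0,-0.014,0,0.05]]]'
python3 -c "from h import *;look('w4')" 2>/dev/null
```

```text
time_s: 6.95
tcp_pos: [0.4774, -0.1145, 0.0694]
orientation: [[0.189, 0.982, 0.003], [0.982, -0.189, -0.006], [-0.005, 0.004, -1.0]]
ft_force: [-0.6, -9.3, 8.3]
finger_gap: 0.473
finger_force: 4.5
t 6.95 tcp lab [-178.3  -16.9] tip z 58.4 ext 0.011 xang 79.09 gap 0.473 F [-0.6 -9.3  8.3]
bottle 30049 crest [-165.5   32.8  150.6] slope -2.522 [[-162.6, -49.1, 68.1], [-122.5, 47.9, 87.5]]
```

```bash
python3 -m inch '[[[0.11,0,-0.017,0,0.05],[0.12,0,-0.019,0,0.05],[0.12,0,-0.019,0,0.05],[0.12,0,-0.019,0,0.05],[0.12,0,-0.019,0,0.05],[0.12,0,-0.019,0,0.05],[0.12,0,-0.019,0,0.05],[0.12,0,-0.019,0,0.05],[0.12,0,-0.019,0,0.05],[0.12,0,-0.019,0,0.05],[0.12,0,-0.019,0,0.05],[0.12,0,-0.019,0,0.05],[0.12,0,-0.019,0,0.05],[0.12,0,-0.019,0,0.05],[0.12,0,-0.019,0,0.05],[0.12,0,-0.019,0,0.05],[0.12,0,-0.019,0,0.05],[0.12,0,-0.019,0,0.05],[0.12,0,-0.019,0,0.05],[0.1,0,-0.016,0,0.05]]]'
python3 -c "from h import *;look('w5')" 2>/dev/null
```

```text
time_s: 8.67
tcp_pos: [0.4885, -0.056, 0.0786]
orientation: [[0.189, 0.982, 0.003], [0.982, -0.189, -0.005], [-0.004, 0.004, -1.0]]
ft_force: [-0.8, -8.3, 7.1]
finger_gap: 0.478
finger_force: 4.5
t 8.67 tcp lab [-118.7  -16.9] tip z 67.6 ext 0.011 xang 79.09 gap 0.478 F [-0.8 -8.3  7.1]
bottle 30240 crest [-106.    33.6  159.7] slope -1.576 [[-103.3, -49.1, 77.6], [-62.9, 47.9, 97.0]]
```

```bash
python3 -m inch '[[[0.12,0,-0.019,0,0.05],[0.12,0,-0.019,0,0.05],[0.12,0,-0.019,0,0.05],[0.12,0,-0.019,0,0.05],[0.12,0,-0.019,0,0.05],[0.12,0,-0.019,0,0.05],[0.12,0,-0.019,0,0.05],[0.12,0,-0.019,0,0.05],[0.12,0,-0.019,0,0.05],[0.12,0,-0.019,0,0.05],[0.12,0,-0.019,0,0.05],[0.12,0,-0.019,0,0.05],[0.12,0,-0.019,0,0.05],[0.1,0,-0.016,0,0.05],[0.1,0,-0.016,0,0.05],[0.08,0,-0.013,0,0.05],[0.08,0,-0.013,0,0.05]]]'
python3 -c "from h import *;look('w6')" 2>/dev/null
```

```text
time_s: 10.13
tcp_pos: [0.4974, -0.0087, 0.086]
orientation: [[0.189, 0.982, 0.003], [0.982, -0.189, -0.005], [-0.004, 0.004, -1.0]]
ft_force: [-0.7, -8.5, 7.8]
finger_gap: 0.473
finger_force: 4.4
t 10.13 tcp lab [-70.6 -16.9] tip z 75.0 ext 0.011 xang 79.09 gap 0.473 F [-0.7 -8.5  7.8]
bottle 29871 crest [-36.4 -12.7 103.1] slope 0.003 [[-54.7, -49.1, 86.0], [-15.1, 47.9, 104.6]]
```

View pics/w6.png

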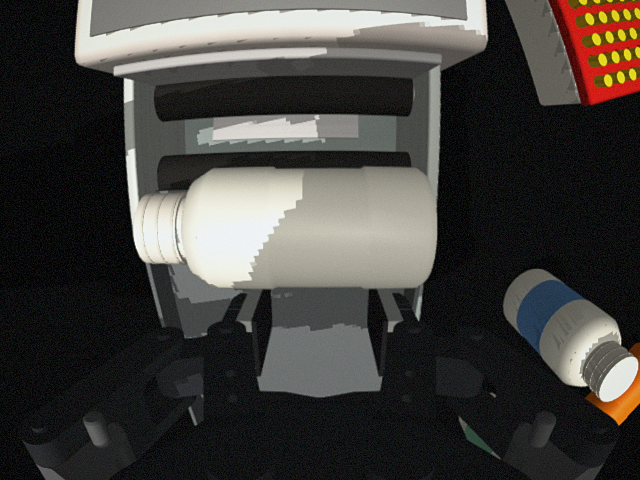

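The bottle is about to reach the first roller, square between the side plates: body at (185–437, 167–288), rollers at (285,100) and (285,165). Now slowly over the crest.

```bash
python3 -m inch '[[[0.08,0,-0.012,0,0.05],[0.08,0,-0.012,0,0.05],[0.08,0,-0.012,0,0.05],[0.08,0,-0.012,0,0.05],[0.08,0,-0.012,0,0.05],[0.06,0,0,0,0.05],[0.06,0,0,0,0.05],[0.06,0,0,0,0.05],[0.04,0,0,0,0.05],[0.04,0,0,0,0.05],[0.04,0,0,0,0.05],[0.04,0,0,0,0.05],[0.04,0,0,0,0.05],[0.04,0,0,0,0.05],[0,0,0,0,0.05]]]'
python3 -c "from h import *;look('w7')" 2>/dev/null
```

```text
time_s: 11.43
tcp_pos: [0.5004, 0.0137, 0.0853]
orientation: [[0.188, 0.982, -0.0], [0.982, -0.188, 0.0], [0.0, -0.0, -1.0]]
ft_force: [0.3, 0.4, -0.4]
finger_gap: 0.474
finger_force: 0.0
t 11.43 tcp lab [-48.  -15.7] tip z 74.3 ext 0.011 xang 79.18 gap 0.474 F [ 0.3  0.4 -0.4]
bottle 28464 crest [-35.9   7.9 115.5] slope -2.261 [[-21.0, -49.1, 87.8], [17.8, 47.8, 101.6]]
```

Contact force has dropped to zero and the bottle's top has fallen 3–5 mm, so it has dropped in. I'll back off, rise and check.

```bash
python3 -m inch '[[[-0.2,0,0,0,0.05],[-0.4,0,0,0,0.05],[-0.2,0,-0.6,0,0.05],[0,0,-1,0,0.05],[0,0,-1,0,0.05],[0,0,-1,0,0.05],[0,0,-1,0,0.05],[0,0,-0.4,0,1],[0,0,0,0,1],[0,0,0,0,1],[0,0,0,0,1],[0,0,0,0,1],[0,0,0,0,1]]]'
python3 - <<'E'
from h import *
st();E=ctrl.get_calibration("wrist")["extrinsics"];tcp=np.array(ctrl.sense()["tcp_pos"])
im,d=ctrl.read_camera("wrist");cv2.imwrite("pics/w8.png",im)
P,u,v,c=wrist(im,d,E);L=np.c_[lab(P),P[:,2]*1000]
b=L[(c.min(1)>110)&(L[:,0]>-45)&(L[:,0]<20)&(L[:,1]>-50)&(L[:,1]<20)&(L[:,2]>85)&(L[:,2]<110)]
t=b[b[:,2]>b[:,2].max()-2];print("bottle",t.mean(0),b[:,2].max(),np.percentile(b,[1,99],0))
g=(c[:,1]>c[:,2]+40)&(c[:,1]>c[:,0]+25)&(L[:,2]>105)&(L[:,2]<130)
q=L[g];print("green",len(q),q.mean(0),cv2.minEnclosingCircle(q[q[:,2]>115][:,:2].astype(np.float32)))
r=(c[:,2]>c[:,1]+60)&(c[:,2]>c[:,0]+60)&(L[:,2]>113)&(L[:,2]<130)&(L[:,0]<120)
q=L[r];print("red",len(q),q.mean(0),cv2.minEnclosingCircle(q[:,:2].astype(np.float32)) if len(q) else 0)
m=(abs(lab(P)-lab(tcp))<25).all(1)&(P[:,2]>tcp[2]-.03)&(P[:,2]<tcp[2]+.03)
k=L[m]-np.r_[lab(tcp),tcp[2]*1000];print("tips",len(k),np.percentile(k,[1,99],0).round(1).tolist())
E
```

```text
time_s: 12.57
tcp_pos: [0.4961, -0.0062, 0.2086]
orientation: [[0.188, 0.982, -0.003], [0.982, -0.188, 0.0], [-0.0, -0.003, -1.0]]
ft_force: [0.3, 0.2, -0.6]
finger_gap: -0.002
finger_force: 0.0
t 12.57 tcp lab [-68.3 -15.2] tip z 197.6 ext 0.011 xang 79.17 gap -0.002 F [ 0.3  0.2 -0.6]
bottle [ -1.55586471 -13.84456433 101.31083414] 102.82110653451667 [[-22.47223666 -49.25709553  86.17057324]
 [ 19.12660062  19.26771477 101.81010369]]
green 957 [ 78.52314617  36.49175058 119.18959414] ((82.56083679199219, 37.18763732910156), 12.832154273986816)
red 807 [ 77.39644576 -38.12135684 119.46674803] ((82.0628662109375, -38.84266662597656), 13.106122970581055)
tips 3325 [[-9.6, -13.6, -7.1], [12.3, 13.7, 29.8]]
```

View pics/w8.png

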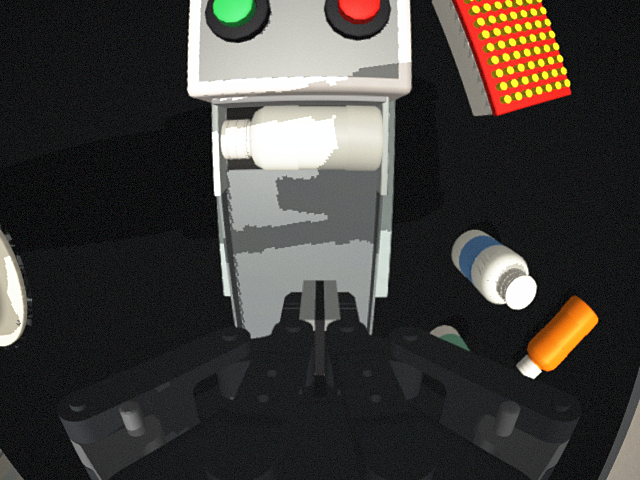

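The bottle lies in the nest at (222–382, 105–170), with its crest at labeller x ≈ -1.6 and z ≈ 102.8 mm (expected 102.7). Green is at (235,8) and red at (358,8). Next I'll move the shut fingers over the green button.

```bash
python3 -m inch '[[[0.87,-0.3,0,0,1],[0.87,-0.3,0,0,1],[0.87,-0.3,0,0,1],[0.87,-0.3,0,0,1],[0.87,-0.3,0,0,1],[0.87,-0.3,0,0,1],[0.87,-0.3,0,0,1],[0,0,0.8,0,1],[0,0,0.8,0,1],[0,0,0.8,0,1],[0,0,0.38,0,1],[0,0,0,0,1]]]'
python3 -c "
from h import *
st();E=ctrl.get_calibration('wrist')['extrinsics']
im,d=ctrl.read_camera('side');cv2.imwrite('pics/s9.png',cv2.resize(im[150:400,220:480],(624,600),interpolation=cv2.INTER_CUBIC))"
```

```text
time_s: 13.62
tcp_pos: [0.4722, 0.1529, 0.1376]
orientation: [[0.188, 0.982, -0.006], [0.982, -0.188, -0.001], [-0.002, -0.005, -1.0]]
ft_force: [-0.5, 0.1, -0.4]
finger_gap: -0.002
finger_force: 0.0
t 13.62 tcp lab [83.6 37.9] tip z 126.6 ext 0.011 xang 79.18 gap -0.002 F [-0.5  0.1 -0.4]
```

View pics/s9.png

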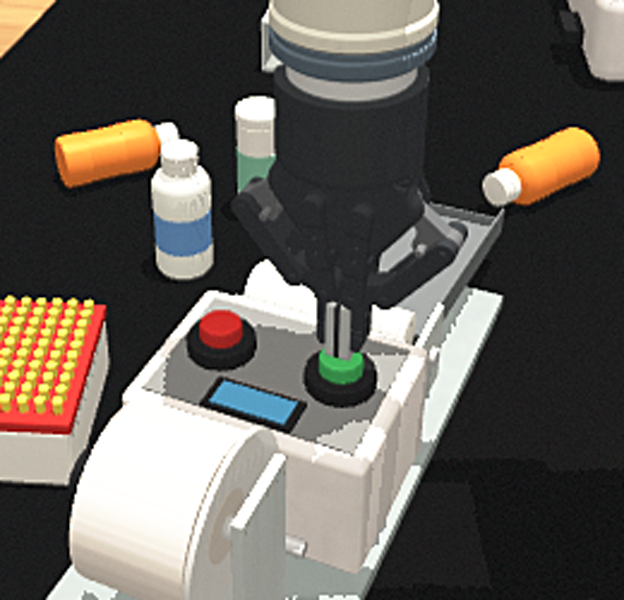

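The fingertips stand right over the green button at (341,362), well clear of the red one at (222,330). Press in small steps.

```bash
python3 -m inch '[[[0,0,0.12,0,1],[0,0,0.12,0,1],[0,0,0.08,0,1],[0,0,0.06,0,1],[0,0,0.06,0,1],[0,0,0.06,0,1],[0,0,0.06,0,1],[0,0,0,0,1]]]'
```

```text
time_s: 14.33
tcp_pos: [0.4742, 0.1533, 0.1275]
orientation: [[0.188, 0.982, 0.002], [0.982, -0.188, 0.0], [0.001, 0.001, -1.0]]
ft_force: [1.3, -0.1, 4.6]
finger_gap: -0.003
finger_force: 2.3
```

```bash
python3 -m inch '[[[0,0,0.06,0,1],[0,0,0.06,0,1],[0,0,0.06,0,1],[0,0,0,0,1]]]'
```

```text
time_s: 14.67
tcp_pos: [0.4743, 0.1533, 0.1268]
orientation: [[0.188, 0.982, 0.004], [0.982, -0.188, 0.001], [0.001, 0.004, -1.0]]
ft_force: [-6.5, -2.6, 21.4]
finger_gap: -0.0
finger_force: 10.3
```

```bash
python3 - <<'E'
from h import *
im,d=ctrl.read_camera("side");z0=np.load("side0.npz")
for n,i,dd in(("before",z0["im"],z0["d"]),("now",im,d)):
    v,u=np.nonzero(dd>0);P=world("side",u,v,dd[v,u]);c=i[v,u].astype(int);L=np.c_[lab(P),P[:,2]*1000]
    k=(c[:,1]>c[:,2]+40)&(c[:,1]>c[:,0]+25)&(abs(L[:,0]-85)<20)&(abs(L[:,1]-38)<20)
    b=(c.max(1)<45)&(abs(L[:,0]-95)<18)&(abs(L[:,1]-38)<22)&(L[:,2]>98)&(L[:,2]<118)
    print(n,k.sum(),np.percentile(L[k],[2,50,98],0).round(1).tolist(),"bezel z",np.percentile(L[b][:,2],[50,90,98]).round(1))
cv2.imwrite("pics/s10.png",cv2.resize(im[250:340,310:420],(660,540),interpolation=cv2.INTER_CUBIC))
E
```

```text
before 268 [[74.0, 27.0, 110.6], [88.4, 39.1, 119.9], [96.1, 49.7, 121.9]] bezel z [105.8 109.9 111.2]
now 93 [[78.3, 27.7, 109.8], [91.1, 43.3, 113.4], [96.0, 49.6, 115.6]] bezel z [109.3 111.2 112.1]
```

View pics/s10.png

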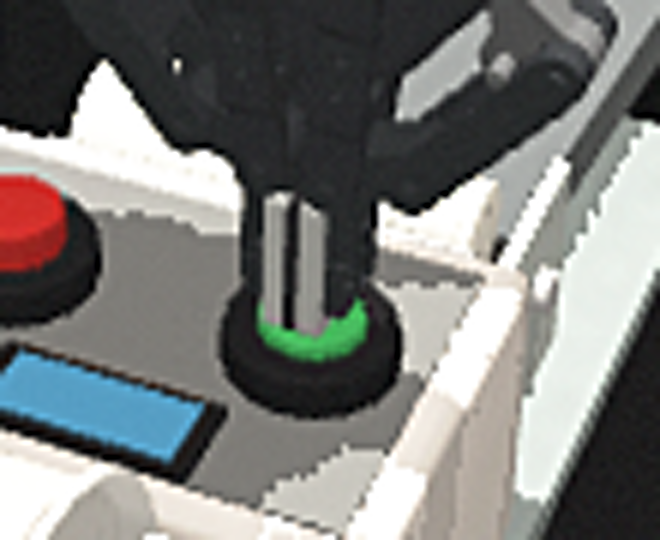

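The green button's top, at (315,335) in the crop, has sunk about 6 mm, nearly flush with its black ring, and the force is against a hard stop, so it is fully down. Release and rise.

```bash
python3 -m inch '[[[0,0,-0.2,0,1],[0,0,-0.4,0,1],[0,0,-0.8,0,1],[0,0,-1,0,1],[0,0,-1,0,1],[-0.5,0,-1,0,1],[-1,0,0,0,1],[-1,0,0,0,1],[-1,0,0,0,1],[-1,0,0,0,1],[-1,0,0,0,1],[-1,0,0,0,1],[0,0,0,0,1],[0,0,0,0,1]]]'
python3 - <<'E'
from h import *
st();E=ctrl.get_calibration("wrist")["extrinsics"]
im,d=ctrl.read_camera("wrist");cv2.imwrite("pics/w11.png",im)
P,u,v,c=wrist(im,d,E);L=np.c_[lab(P),P[:,2]*1000]
b=L[(c.min(1)>110)&(L[:,0]>-45)&(L[:,0]<20)&(L[:,1]>-50)&(L[:,1]<20)&(L[:,2]>85)&(L[:,2]<110)]
t=b[b[:,2]>b[:,2].max()-2];print("bottle",t.mean(0),b[:,2].max())
for n,g in(("green",(c[:,1]>c[:,2]+40)&(c[:,1]>c[:,0]+25)),("red",(c[:,2]>c[:,1]+60)&(c[:,2]>c[:,0]+60))):
    q=L[g&(abs(L[:,0]-85)<20)&(L[:,2]>100)&(L[:,2]<130)];print(n,len(q),np.median(q,0))
E
```

```text
time_s: 15.88
tcp_pos: [0.4429, -0.0071, 0.2321]
orientation: [[0.19, 0.982, -0.001], [0.982, -0.19, 0.0], [0.0, -0.001, -1.0]]
ft_force: [-0.1, 0.0, -0.6]
finger_gap: -0.001
finger_force: 0.0
t 15.88 tcp lab [-79.1  37. ] tip z 221.1 ext 0.011 xang 79.03 gap -0.001 F [-0.1  0.  -0.6]
bottle [ -1.59752589 -11.90679817 101.42085417] 102.93558526405933
green 578 [ 76.25309599  37.53590549 119.92283248]
red 776 [ 78.63982058 -37.00876804 119.90068362]
```

View pics/w11.png

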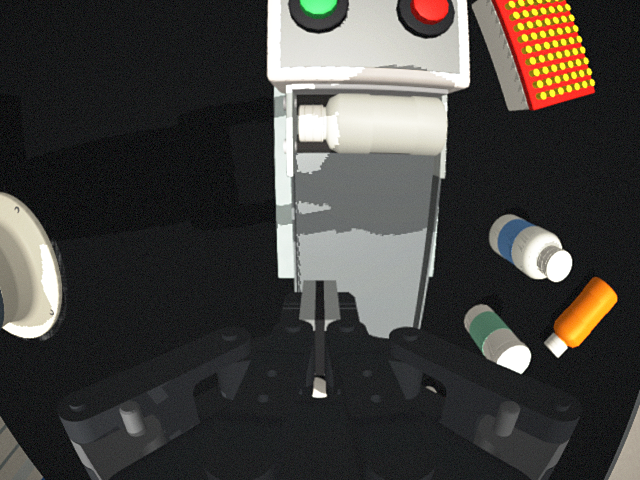

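The bottle is still in the nest at (298–447, 95–155). Both buttons are up, green at (320,5) and red at (430,8), and the robot touches nothing.

```bash
python3 -c "from station import ctrl;print(ctrl.job_done())"
```

```text
the job is handed in; nothing more can be done
None
```

The job is handed in: the white bottle is seated between the rollers, the green start button was pressed fully and sprang back up, and the red stop button and the other things on the bench were left alone.

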